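# Set the portion stop wider and bring the cheese up to it

### The job

Change the portioning board from thin slices to thick portions: hold the black spring catch down with the fingertips and, keeping it down, push the steel stop back over it, all the way to its rear end, where the catch must spring up fully in the stop's other window. Then gently push the block of cheese along the board until its end lies flat against the stop, and leave it there. Only press and push: do not pinch or lift the cheese, and leave the other things on the counter alone.

Things in the scene. Friction and masses are not known exactly. Their poses are not given: they have to be found in the camera images.
- board: Light wooden portioning board, 320 x 150 mm, top surface 24 mm above the counter; fixed. Origin: centre of its underside, on the counter. Its long side lies along its own y axis, z is up. A knife slot crosses it at y = +20 mm. The stop slides along its -y direction ('back'), in two steel guides (11 mm high above the board, at x = +-34 to +-47 mm, y = -46 to -146 mm), up to an end stop 12 mm high at y = -146 mm.
- portion_stop (a joint): Travel of the steel stop, m: 0 = thin setting (start), 0.046 = thick setting, against the end stop. It grows as the stop moves in the board's -y direction. About 2 N of friction. At both ends the catch stands up in one of the two windows and locks it.
- catch (a joint): How far the spring catch is pressed down, m: 0 = fully up, 0.0105 = bottom. Its spring takes 2 N at the start and 4.6 N at the bottom. Below 0.008 the stop is locked; from 0.008 on the web of the stop can pass over it. As soon as the web is 3 mm or more over the pad, the web itself keeps it down, until the other window comes above it.
- catch_top (a point): Centre of the top of the catch: a black ribbed thumb pad, 33 mm along the board's y, 42 mm along x, standing in the rear window (36 mm along y, 46 mm along x) of the stop's foot, 9 mm above the board (3 mm above the foot plate). It only moves up and down. When fully pressed its top is 1.5 mm below the board's top surface; beyond it in the -y direction runs a 52 mm wide channel, 8 mm deep, in which fingertips reaching through the window are free to travel. Axes as the board's.
- stop_face (a point): Centre of the stop's front face (the face towards the board's +y), 20 mm above the board: an upright steel plate, 100 mm wide along x, 4 mm thick, reaching 40 mm above the board. Behind it lies the foot plate (top 6 mm above the board, 100 mm long to the rear) with a front window 6 to 42 mm, a web 42 to 52 mm and the rear window 52 to 88 mm behind the face. Axes as the board's.
- thumb_lip (a point): Middle of the front side of the thumb lip, an upright edge of the stop 42 mm wide and 6 mm thick that bounds the rear window at its rear end; it reaches 20 mm above the board, this point is 12 mm above it. Fingertips in the window push the stop back by this lip. Axes as the board's.
- cheese_mid (a point): Centre of the loose white block of cheese, 74 mm along its x, 87 mm along its y, 43 mm high, 0.22 kg, lying on the board in front of the stop (+y side), with its long side roughly along the board's y. The face to lie against the stop is the one at its -y end, 43 mm from this point.
- wedge_b: Wedge of yellow cheese, 83 x 133 x 61 mm, beyond the board; bystander. Origin: underside.
- tub_d: Round salad tub with lid, 94 mm across, 51 mm high, left of the board; bystander. Origin: underside.
Things that resemble listed ones, but are neither listed nor needed, are in the scene too. What is shaped like the part that bears cheese_mid but red is not meant.

How it is judged:
On the way, in this order (a step that is already met when the one before it is completed fails the run):
1. the catch is held down and the stop is on its way over it (value of joint catch above 0.0065 m and value of joint portion_stop above 0.004 m), for 0.05 s.
2. the stop is at the thick setting and the catch has sprung up (value of joint portion_stop above 0.043 m and value of joint catch below 0.0015 m), for 0.2 s.
At the end, for the whole second after the job is handed in: The stop is at its rear end (within 3 mm) with the catch fully up (within 1.5 mm) in its front window; the cheese lies still and flat on the board with its end face against the stop (gap under about 4 mm, square within 5 degrees, centred within 30 mm) (all of step 2 and y of cheese_mid in the frame of stop_face between 0.038 and 0.048 m and x of cheese_mid in the frame of stop_face between -0.03 and 0.03 m and angle between the y axis of cheese_mid and the y axis of stop_face, either way round below 0.09 rad and angle between cheese_mid's own z axis and vertical below 0.05 rad and linear speed of cheese_block below 0.01 m/s); the robot touches nothing.
It fails at once if the cheese is lifted or tipped (height (world z) of cheese_mid above 0.056 m or angle between cheese_mid's own z axis and vertical above 0.2 rad).
It fails at once if the cheese is pinched or pressed hard (contact force between the fingers and cheese_block above 35 N).
It fails at once if the cheese is pushed off the board (height (world z) of cheese_mid below 0.038 m).
It fails at once if a bystander is moved (distance of any of wedge_b, tub_d from where it was at the start of the episode above 0.015 m).
It also fails if it takes over 51 s, if anything falls off the work surface, if the arm or the gripper's body presses on something with over 40 N, if the wrist force passes 120 N, or if a joint passes its speed limit or range.

### The arm

A 7-joint arm with a two-finger parallel gripper is mounted at the origin on a cart in front of the work surface, level with it; the furniture and walls round the work are solid. World frame = base frame: x ahead of the robot, y to its left, z up, the work surface at z = 0. Lengths are in m, angles in rad, forces in N, time in s.
With the tool pointing down it reaches from about 0.425 to 1.025 m from the base axis. Payload 9.4 kg.
Tool frame: the origin (TCP) lies on the centre line of the jaws, within the pads' length; the fingertips stand 11 mm ahead of it and the grasp point (between the pads) lies 8 mm behind it; z points along the fingers, y is the line along which they close (so a half turn about z gives the same grasp; the last joint's range is limited). The gripper opens to 85 mm and grips with 20 to 120 N. Pads are 22 mm wide; open, the fingers measure 114 mm over their backs; the gripper's body (76 mm by 85 mm) begins 54 mm behind the grasp point. The pads swing forward as they close: fully open they stand 13 mm farther back than shut.
Start: joints at [1.143, 0.599, -0.003, 1.599, 0.002, 0.943, -0.08], TCP at [0.249, -0.681, 0.242] pointing down, gripper open.
Joint ranges: [-2.57, 2.57], [-0.35, 1.97], [-1.29, 1.29], [0.11, 2.56], [-1.05, 4.19], [0.11, 1.86], [-2.63, 2.63]. Speed limits (rad/s): [2.22, 2.22, 3.01, 3.01, 3.14, 3.14, 3.14].

### API

Orientations are given as a 3x3 rotation matrix whose columns are the frame's x, y, z axes.
In Python, from bench import bot, vision gives the robot as it stands.
- The arm moves only by the tool send_rows, never from a script. Its arguments are lists of equal length, an entry for each row: "xyz": the shift along the tool's x, y, z in mm, a list of three; "twist": the turn, a rotation vector about the tool's x, y, z in rad, a list of three; "gripper": the gripper command: -1 is fully open, 1 is shut, values between are in proportion. In form: {"xyz": [[x, y, z], ...], "twist": [[ax, ay, az], ...], "gripper": [gripper, ...]}. A call has 1 to 8 rows; each row shifts and turns the commanded pose from where the row before left it, along the tool's axes as they then stand; what a row does not reach is not made up. A row lasts 1/10 s, in which the tool goes at most 50 mm and 8.59 degrees, less where a joint would pass 70% of its speed; a pose out of reach is approached as far as the arm can. A call with a gripper value outside its range is refused whole. The fingers move at their own pace and stop on an object; "grip_force" is the grip in N (left out, the last holds). Time passes only in rows, so rows that do not move let the fingers close. It gives the time, the measured TCP pose, the force, the opening and the grip force at its end, in the units of the state.
- bot.observe(): the state, without advancing time (a new reading comes with each control period).
- vision.get_image(name): name is "scene" or "top"; returns (picture, depth): 400x640x3 uint8, red, green, blue; 400x640 float32, m along the optical axis (not along the pixel's ray), 0 where there is no reading.
- vision.camera_params(name): a dict with "fx", "fy", "cx", "cy" (pixels), "dist_coeffs" ([k1, k2, p1, p2, k3] as OpenCV has them; the pictures are not rectified), "world_from_camera" (4x4, takes a point from camera to world coordinates). Camera axes: x right, y up, looking along -z (the intrinsics and any distortion apply to the point x, -y, -z); pixel columns grow to the right and rows downward; lengths in m; the calibration is good to about 2 mm. A picture is of the moment at which its call begins. camera_params takes no time and is no camera call.
- bot.finish_job(): hands the job in; it is judged then, once.
The state is a dict: "time_s": time; "joint_pos": joint angles; "qvel": joint speeds; "joint_torque": joint torques, N m; "tool_pos": TCP position; "ee_rot": TCP orientation; "ft_force": force on the tool from outside, world axes, zero at the start; "moment": the same for the moment, N m; "width": finger opening in m; "grasp_force": force on a finger pad.
Only numpy, scipy, OpenCV 4.12 (cv2) and the standard library are available. Lean on these libraries where they do the work, as an engineer would, in place of code of your own. Each camera call takes 0.05 s, during which the arm holds its last target. There are 200 camera calls.

## Working session

There is one attempt and no reset: what is moved stays moved. The work goes in short steps, Python scripts to look and compute and a tool call to move; the robot and the scene stay as the last step left them, time stands still between calls to the robot, and variables do not carry over. Pictures are saved under pics/ and viewed, at most 10 in all, crops included, and the job is handed in when it is done.

Besides the shell and the picture viewer there is one more tool, called after "Call:" by a JSON object that holds its "op" and its "data". send_rows: Moves the arm, as the interface text tells. Its arguments: {"type":"object","properties":{"xyz":{"type":"array"},"twist":{"type":"array"},"gripper":{"type":"array"},"grip_force":{"type":"number"}},"required":["xyz","twist","gripper"]}

```bash
mkdir -p pics; cat > h.py <<'E'
import numpy as np,cv2
from bench import bot,vision
def grab(n,tag):
    im,d=vision.get_image(n); cv2.imwrite(f'pics/{tag}.png',im[:,:,::-1]); np.save(f'pics/{tag}.npy',d); return im,d
def w(n,d,pts,z=None):
    p=vision.camera_params(n); K=np.array([[p['fx'],0,p['cx']],[0,p['fy'],p['cy']],[0,0,1.]])
    T=np.array(p['world_from_camera']); out=[]
    for u,v in pts:
        a=cv2.undistortPoints(np.array([[[u,v]]],float),K,np.array(p['dist_coeffs'],float))[0,0]
        r=np.array([a[0],-a[1],-1])
        if z is None:
            s=d[int(round(v)),int(round(u))]
        else:
            s=(z-T[2,3])/(T[:3,:3]@r)[2]
        out.append(T[:3,:3]@(r*s)+T[:3,3])
    return np.array(out)
E
python3 - <<'E'
from h import *
for n in('top','scene'):
    grab(n,n+'0'); print(vision.camera_params(n)['world_from_camera'])
s=bot.observe();print(s['time_s'],s['tool_pos'],s['ee_rot'],s['width'])
E
```

```text
[[-0.01429278  0.99457522 -0.1030332   0.4870902 ]
 [-0.99946179 -0.0111676   0.03084503  0.45599213]
 [ 0.02952706  0.1034186   0.99419955  1.05986734]
 [ 0.          0.          0.          1.        ]]
[[ 0.67287504  0.53146495 -0.51457186  0.06738255]
 [-0.73972532  0.48974754 -0.46146918 -0.0108903 ]
 [ 0.00675561  0.69115292  0.72267697  0.77791047]
 [ 0.          0.          0.          1.        ]]
0.1 [ 0.24901204 -0.68045922  0.2414785 ] [[ 9.39079783e-01  3.43698712e-01 -5.96825774e-04]
 [ 3.43699214e-01 -9.39078864e-01  1.31846241e-03]
 [-1.07312637e-04 -1.44326994e-03 -9.99998953e-01]] 0.08537239394870738
```

View pics/top0.png

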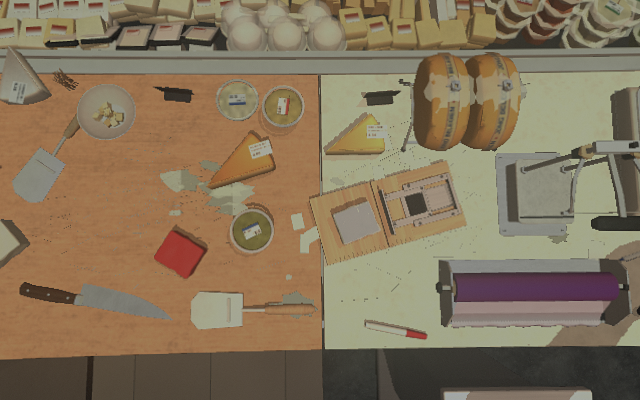

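View pics/scene0.png

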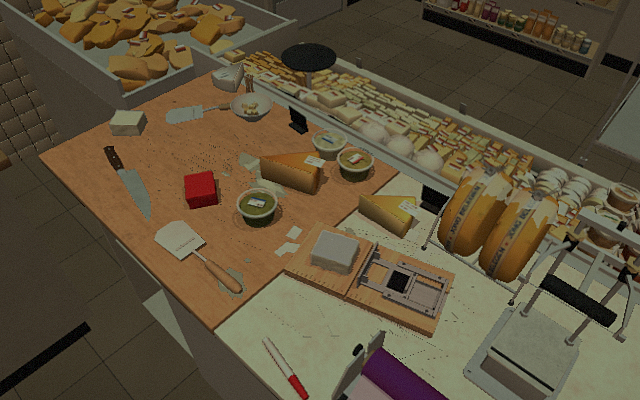

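Candidates: white block on the board at top (356,222), red block (180,253), and white block at left edge (8,242). The one on the board fits. The black pad is at about (416,203), with other black objects at (175,94) and (380,97) that aren't it. Close crop to check.

```bash
python3 - <<'E'
import cv2
a=cv2.imread('pics/top0.png')[150:275,300:475]
cv2.imwrite('pics/c0.png',cv2.resize(a,(788,563),interpolation=cv2.INTER_CUBIC))
b=cv2.imread('pics/scene0.png')[215:340,280:455]
cv2.imwrite('pics/c1.png',cv2.resize(b,(788,563),interpolation=cv2.INTER_CUBIC))
E
```

```text
(no output)
```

View pics/c0.png

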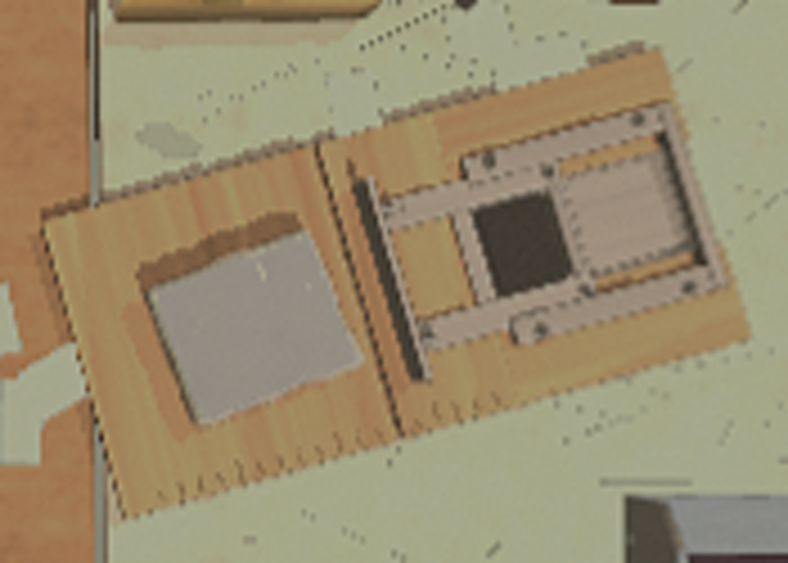

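View pics/c1.png

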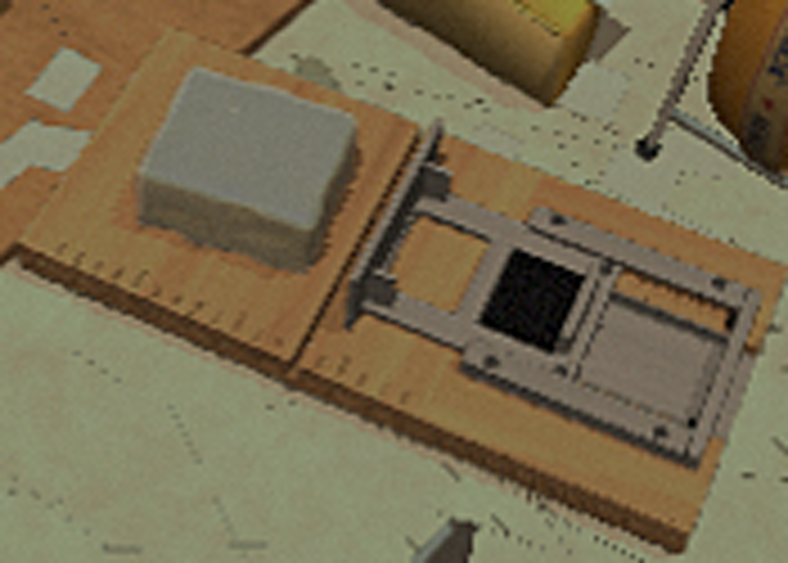

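The crops confirm it. White cheese has its top corners at c0 (147,289),(302,232),(362,357),(203,425). The black pad is at (472,208)–(575,272), and the stop plate runs from (357,180) to (425,380).

```bash
cat >> h.py <<'E'
def fit(local,world):
    l=np.array(local,float);w_=np.array(world)[:,:2];lc=l.mean(0);wc=w_.mean(0)
    H=(l-lc).T@(w_-wc);th=np.arctan2(H[0,1]-H[1,0],H[0,0]+H[1,1]);R=np.array([[np.cos(th),-np.sin(th)],[np.sin(th),np.cos(th)]])
    t=wc-R@lc;return th,t,R,np.abs((R@l.T).T+t-w_).max()
E
python3 - <<'E'
from h import *
s=4.503
def px(P,o): return [(u/s+o[0]-.4,v/s+o[1]-.4) for u,v in P]
d=np.load('pics/top0.npy');ds=np.load('pics/scene0.npy')
# board +y is left in image(toward cheese); world: image right=-y, up=+x
B=w('top',d,px([(42,215),(125,517),(660,45),(748,338)],(300,150)),.024)
th,t,R,e=fit([(75,160),(-75,160),(75,-160),(-75,-160)],B*1000);print('board',th,t,e)
S=w('scene',ds,px([(20,247),(685,550),(175,30),(785,265)],(280,215)),.024)
th2,t2,_,e2=fit([(-75,160),(-75,-160),(75,160),(75,-160)],S*1000);print('boardS',th2,t2,e2)
C=w('top',d,px([(472,208),(552,190),(575,272),(497,298)],(300,150)),.033).mean(0);print('pad',C,R.T@(C[:2]*1000-t))
C=w('scene',ds,px([(517,247),(585,268),(552,352),(481,320)],(280,215)),.033).mean(0);print('padS',C,R.T@(C[:2]*1000-t))
q=w('top',d,px([(147,289),(302,232),(362,357),(203,425)],(300,150)),.067)
print('ch',fit([(37,43),(37,-43),(-37,-43),(-37,43)],q*1000), [R.T@(a[:2]*1000-t) for a in q], R.T@(q.mean(0)[:2]*1000-t))
q=w('scene',ds,px([(190,70),(355,112),(318,228),(140,178)],(280,215)),.067);print('chS',[R.T@(a[:2]*1000-t) for a in q], R.T@(q.mean(0)[:2]*1000-t))
f=w('top',d,px([(357,178),(425,380)],(300,150)),.064);print('plate',[R.T@(a[:2]*1000-t) for a in f])
print('depthz pad',w('top',d,[(416,203)]),'board',w('top',d,[(330,245)]),'ch',w('top',d,[(356,222)]))
E
```

```text
board 0.25837639397417866 [538.73431812 270.26153139] 1.713099093946397
boardS 0.25692810802262867 [534.03854341 268.24761672] 5.403610297575142
pad [0.55460148 0.20842179 0.033     ] [ -0.4602728  -63.84127351]
padS [0.55219566 0.21036922 0.033     ] [ -2.28864827 -61.3437782 ]
ch (np.float64(0.3777222933323547), array([514.69500741, 345.19049459]), array([[ 0.92950707, -0.36880428],
       [ 0.36880428,  0.92950707]]), np.float64(6.677682799948684)) [array([ 25.69067163, 122.08137351]), array([31.93467988, 44.38667254]), array([-31.85364163,  33.69027462]), array([-42.15636863, 114.17804493])] [-4.09616469 78.5840914 ]
chS [array([ 17.68491666, 120.41944183]), array([30.35758749, 42.46938689]), array([-36.48212069,  30.17614816]), array([-48.42868883, 111.22149274])] [-9.21707634 76.07161741]
plate [array([49.67980943, 11.59386231]), array([-50.17553156,   7.70882747])]
depthz pad [[0.55540398 0.20794863 0.03146966]] board [[0.46624385 0.39826728 0.02285811]] ch [[0.51443101 0.34500781 0.06693548]]
```

```bash
cat > plan.py <<'E'
from h import *
from scipy.spatial.transform import Rotation as Rn
BT=0.258; T0=np.array([.5375,.2695])  # board pose estimate
def b2w(x,y): c,s=np.cos(BT),np.sin(BT); return T0+np.array([c*x-s*y,s*x+c*y])/1000
def state():
    s=bot.observe(); R=np.array(s['ee_rot']); c,q=np.cos(BT),np.sin(BT); dp=(np.array(s['tool_pos'])[:2]-T0)*1000
    print('t',s['time_s'],'board xy',np.round([c*dp[0]+q*dp[1],-q*dp[0]+c*dp[1]],1),'z',round(s['tool_pos'][2]*1000,1),'F',np.round(s['ft_force'],1),'w',round(s['width'],4))
    Rd=np.array([[-q,c,0],[c,q,0],[0,0,-1.]]); print('twist left',np.round(Rn.from_matrix(R.T@Rd).as_rotvec(),3))
    return np.array(s['tool_pos']),R
E
python3 - <<'E'
from plan import *
d=np.load('pics/top0.npy');p=vision.camera_params('top')
us=[(u,v) for v in range(0,400,4) for u in range(300,640,4) if d[v,u]>0]
P=w('top',d,us)
pos,R=state()
tg=np.array([*b2w(0,-62),.13]);print('target',tg)
a0,a1=np.arctan2(pos[1],pos[0]),np.arctan2(tg[1],tg[0]);r0,r1=np.hypot(*pos[:2]),np.hypot(*tg[:2])
n=24;tw=-1.478/n
cur=pos.copy();Rc=R.copy()
for i in range(1,n+1):
    f=i/n;a=a0+f*(a1-a0);r=r0+f*(r1-r0)
    q=np.array([r*np.cos(a),r*np.sin(a),pos[2]])
    m=P[np.hypot(*(P[:,:2]-q[:2]).T)<.09]
    print(np.round(Rc.T@(q-cur)*1000,0),np.round(q[:2],3),'maxz',m[:,2].max().round(3) if len(m) else None)
    Rc=Rc@Rn.from_rotvec([0,0,tw]).as_matrix();cur=q
E
```

```text
t 0.1 board xy [-521.3 -844.9] z 241.5 F [-0.2  0.7  0.7] w 0.0854
twist left [-1.000e-03 -1.000e-03 -1.478e+00]
target [0.55331913 0.20955206 0.13      ]
[47. -7.  0.] [ 0.291 -0.658] maxz None
[47. -7.  0.] [ 0.331 -0.632] maxz None
[47. -7.  0.] [ 0.369 -0.604] maxz None
[46. -8.  0.] [ 0.405 -0.574] maxz None
[46. -8.  0.] [ 0.438 -0.542] maxz None
[45. -8.  0.] [ 0.469 -0.508] maxz None
[45. -8.  0.] [ 0.498 -0.472] maxz None
[45. -8.  0.] [ 0.524 -0.434] maxz None
[44. -9.  0.] [ 0.547 -0.396] maxz None
[44. -9.  0.] [ 0.567 -0.356] maxz None
[43. -9.  0.] [ 0.584 -0.315] maxz 0.083
[43. -9.  0.] [ 0.598 -0.274] maxz 0.083
[43. -9.  0.] [ 0.61  -0.232] maxz 0.084
[42. -9.  0.] [ 0.619 -0.189] maxz 0.083
[42. -9.  0.] [ 0.624 -0.147] maxz 0.341
[ 41. -10.   0.] [ 0.627 -0.105] maxz 0.351
[ 41. -10.   0.] [ 0.627 -0.063] maxz 0.351
[ 41. -10.   0.] [ 0.625 -0.021] maxz 0.351
[ 40. -10.   0.] [0.619 0.02 ] maxz 0.351
[ 40. -10.   0.] [0.611 0.06 ] maxz 0.342
[ 39. -10.   0.] [0.6   0.099] maxz 0.169
[ 39. -10.   0.] [0.587 0.138] maxz 0.15
[ 39. -11.   0.] [0.571 0.174] maxz 0.047
[ 38. -11.   0.] [0.553 0.21 ] maxz 0.067
```

```bash
python3 - <<'E'
from plan import *
d=np.load('pics/top0.npy')
us=[(u,v) for v in range(0,400,2) for u in range(200,640,2) if d[v,u]>0]
P=w('top',d,us)
for y in np.arange(-.2,.4,.04):
    for lo in (.12,):
        m=P[(abs(P[:,1]-y)<.02)&(P[:,0]<.85)]
        print(round(y,2),[(round(x,2),round(k[:,2].max(),2)) for x in np.arange(.3,.8,.05) if len(k:=m[abs(m[:,0]-x)<.025])])
ds=np.load('pics/scene0.npy')
P=w('scene',ds,[(u,v) for v in range(180,400,2) for u in range(440,640,2) if ds[v,u]>0])
m=P[(P[:,2]>.15)&(P[:,0]<.75)]; print('scene tall',len(m),m.min(0),m.max(0))
E
```

```text
-0.2 [(np.float64(0.3), np.float64(0.09)), (np.float64(0.35), np.float64(0.09)), (np.float64(0.4), np.float64(0.09)), (np.float64(0.45), np.float64(0.07)), (np.float64(0.5), np.float64(0.01)), (np.float64(0.55), np.float64(0.01)), (np.float64(0.6), np.float64(0.01)), (np.float64(0.65), np.float64(0.01)), (np.float64(0.7), np.float64(0.01)), (np.float64(0.75), np.float64(0.01))]
-0.16 [(np.float64(0.3), np.float64(0.04)), (np.float64(0.35), np.float64(0.09)), (np.float64(0.4), np.float64(0.09)), (np.float64(0.45), np.float64(0.01)), (np.float64(0.5), np.float64(0.0)), (np.float64(0.55), np.float64(0.01)), (np.float64(0.6), np.float64(0.01)), (np.float64(0.65), np.float64(0.01)), (np.float64(0.7), np.float64(0.01)), (np.float64(0.75), np.float64(0.01))]
-0.12 [(np.float64(0.3), np.float64(0.04)), (np.float64(0.35), np.float64(0.09)), (np.float64(0.4), np.float64(0.09)), (np.float64(0.45), np.float64(0.01)), (np.float64(0.5), np.float64(0.27)), (np.float64(0.55), np.float64(0.08)), (np.float64(0.6), np.float64(0.29)), (np.float64(0.65), np.float64(0.08)), (np.float64(0.7), np.float64(0.
[... 4342 characters left out ...]
.07)), (np.float64(0.5), np.float64(0.07)), (np.float64(0.55), np.float64(0.07)), (np.float64(0.6), np.float64(0.03)), (np.float64(0.65), np.float64(0.06)), (np.float64(0.7), np.float64(0.06)), (np.float64(0.75), np.float64(0.01))]
0.4 [(np.float64(0.3), np.float64(0.01)), (np.float64(0.35), np.float64(0.01)), (np.float64(0.4), np.float64(0.01)), (np.float64(0.45), np.float64(0.03)), (np.float64(0.5), np.float64(0.07)), (np.float64(0.55), np.float64(0.07)), (np.float64(0.6), np.float64(0.03)), (np.float64(0.65), np.float64(0.06)), (np.float64(0.7), np.float64(0.06)), (np.float64(0.75), np.float64(0.01))]
scene tall 2293 [ 0.48720245 -0.12526593  0.15008219] [0.74992375 0.21034388 0.34922492]
```

Call:
{"op": "send_rows", "data": {"xyz": [[40,-7,-27],[40,-7,-27],[40,-7,-27],[40,-7,-27],[40,-7,-27],[40,-7,-27],[40,-7,-27],[40,-7,-27]], "twist": [[0,0,-0.055],[0,0,-0.055],[0,0,-0.055],[0,0,-0.055],[0,0,-0.055],[0,0,-0.055],[0,0,-0.055],[0,0,-0.055]], "gripper": [-1,-1,-1,-1,-1,-1,-1,-1]}}

```text
time_s: 0.9
tool_pos: [0.4931, -0.4677, 0.4589]
ee_rot: [[0.702, 0.713, -0.001], [0.713, -0.702, 0.0], [-0.0, -0.001, -1.0]]
ft_force: [1.0, -0.5, -0.6]
width: 0.0856
grasp_force: 0.0
```

Call:
{"op": "send_rows", "data": {"xyz": [[41,-8,0],[41,-8,0],[41,-8,0],[41,-8,0],[41,-8,0],[41,-8,0],[41,-8,0],[41,-8,0]], "twist": [[0,0,-0.055],[0,0,-0.055],[0,0,-0.055],[0,0,-0.055],[0,0,-0.055],[0,0,-0.055],[0,0,-0.055],[0,0,-0.055]], "gripper": [1,1,1,1,1,1,1,1]}}

```text
time_s: 1.7
tool_pos: [0.6199, -0.1615, 0.4578]
ee_rot: [[0.331, 0.944, -0.001], [0.944, -0.331, 0.0], [-0.0, -0.001, -1.0]]
ft_force: [0.7, -0.5, -0.6]
width: 0.0001
grasp_force: 0.0
```

Call:
{"op": "send_rows", "data": {"xyz": [[34,-7,0],[34,-7,0],[34,-7,0],[34,-7,0],[34,-7,0],[34,-7,0],[34,-7,0],[34,-7,0]], "twist": [[0,0,-0.054],[0,0,-0.054],[0,0,-0.054],[0,0,-0.054],[0,0,-0.054],[0,0,-0.054],[0,0,-0.054],[0,0,-0.054]], "gripper": [1,1,1,1,1,1,1,1]}}

```text
time_s: 2.5
tool_pos: [0.6049, 0.1133, 0.4578]
ee_rot: [[-0.094, 0.996, -0.001], [0.996, 0.094, -0.0], [-0.0, -0.001, -1.0]]
ft_force: [0.3, 0.7, -0.3]
width: 0.0007
grasp_force: 0.0
```

Call:
{"op": "send_rows", "data": {"xyz": [[34,-7,0],[34,-7,0],[30,-7,0],[0,0,45],[0,0,45],[0,0,45],[0,0,45],[0,0,45]], "twist": [[0,0,-0.054],[0,0,-0.054],[0,0,-0.054],[0,0,0],[0,0,0],[0,0,0],[0,0,0],[0,0,0]], "gripper": [1,1,1,1,1,1,1,1]}}

```text
time_s: 3.3
tool_pos: [0.5702, 0.2057, 0.2315]
ee_rot: [[-0.251, 0.968, -0.0], [0.968, 0.251, 0.0], [0.0, -0.0, -1.0]]
ft_force: [1.4, -0.5, -0.1]
width: 0.0001
grasp_force: 0.0
```

```bash
python3 -c "
from plan import *
pos,R=state();tg=np.array([*b2w(-1,-64),.12]);print(R.T@(tg-pos)*1000)"
```

```text
t 3.3 board xy [ 15.3 -70.1] z 231.5 F [ 1.4 -0.5 -0.1] w 0.0001
twist left [-0.    -0.    -0.004]
[  5.99836264 -16.35490483 111.47862638]
```

Call:
{"op": "send_rows", "data": {"xyz": [[6,-16,40],[0,0,40],[0,0,40],[0,0,30],[0,0,12],[0,0,0],[0,0,0]], "twist": [[0,0,-0.004],[0,0,0],[0,0,0],[0,0,0],[0,0,0],[0,0,0],[0,0,0]], "gripper": [1,1,1,1,1,1,1]}}

```text
time_s: 4.0
tool_pos: [0.554, 0.2081, 0.0722]
ee_rot: [[-0.255, 0.967, 0.001], [0.967, 0.255, 0.0], [0.0, 0.001, -1.0]]
ft_force: [-0.4, 0.2, 1.2]
width: -0.0002
grasp_force: 0.0
```

```bash
python3 - <<'E'
from plan import *
state()
grab('scene','s1')
cv2.imwrite('pics/s1c.png',cv2.resize(cv2.imread('pics/s1.png')[215:340,300:475],(788,563),interpolation=cv2.INTER_CUBIC))
E
```

```text
t 4.0 board xy [  0.3 -63.6] z 72.2 F [-0.4  0.2  1.2] w -0.0002
twist left [ 0.001 -0.     0.   ]
```

View pics/s1c.png

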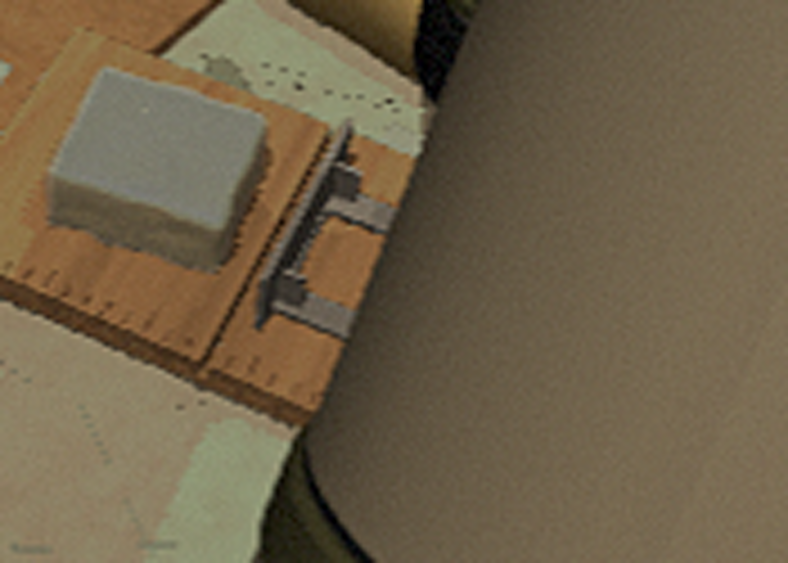

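The arm hides the catch in this view; only the front window and the cheese, at (160,170), are visible. I'll go down by feel.

Call:
{"op": "send_rows", "data": {"xyz": [[0,0,15],[0,0,8],[0,0,0],[0,0,3],[0,0,2],[0,0,0]], "twist": [[0,0,0],[0,0,0],[0,0,0],[0,0,0],[0,0,0],[0,0,0]], "gripper": [1,1,1,1,1,1]}}

```text
time_s: 4.65
tool_pos: [0.5536, 0.2078, 0.0432]
ee_rot: [[-0.255, 0.967, 0.0], [0.967, 0.255, 0.0], [-0.0, 0.0, -1.0]]
ft_force: [0.8, 0.5, 2.2]
width: 0.0002
grasp_force: 0.9
```

Call:
{"op": "send_rows", "data": {"xyz": [[0,0,2],[0,0,2],[0,0,2],[0,0,1],[0,0,0]], "twist": [[0,0,0],[0,0,0],[0,0,0],[0,0,0],[0,0,0]], "gripper": [1,1,1,1,1]}}

```text
time_s: 5.15
tool_pos: [0.5536, 0.2078, 0.0362]
ee_rot: [[-0.255, 0.967, 0.0], [0.967, 0.255, 0.0], [0.0, 0.0, -1.0]]
ft_force: [-0.5, 0.4, 3.5]
width: -0.0
grasp_force: 1.8
```

Call:
{"op": "send_rows", "data": {"xyz": [[0,0,1.5],[0,0,0.5],[0,0,0],[-2,0,0],[-2,0,0],[-2,0,0],[-2,0,0],[0,0,0]], "twist": [[0,0,0],[0,0,0],[0,0,0],[0,0,0],[0,0,0],[0,0,0],[0,0,0],[0,0,0]], "gripper": [1,1,1,1,1,1,1,1]}}

```text
time_s: 5.95
tool_pos: [0.5558, 0.2, 0.0344]
ee_rot: [[-0.255, 0.967, 0.0], [0.967, 0.255, 0.0], [0.0, 0.0, -1.0]]
ft_force: [-0.2, 3.3, 4.4]
width: 0.0002
grasp_force: 2.6
```

Call:
{"op": "send_rows", "data": {"xyz": [[-1.5,0,0.3],[-1.5,0,0],[-1.5,0,0],[-1.5,0,0],[0,0,0]], "twist": [[0,0,0],[0,0,0],[0,0,0],[0,0,0],[0,0,0]], "gripper": [1,1,1,1,1]}}

```text
time_s: 6.45
tool_pos: [0.5574, 0.1941, 0.0341]
ee_rot: [[-0.255, 0.967, 0.0], [0.967, 0.255, 0.0], [0.0, 0.0, -1.0]]
ft_force: [-0.3, 3.0, 4.7]
width: -0.0
grasp_force: 2.6
```

Call:
{"op": "send_rows", "data": {"xyz": [[-3,0,0],[-4,0,0],[-4,0,0],[-4,0,0],[-4,0,0],[-4,0,0],[-4,0,0],[0,0,0]], "twist": [[0,0,0],[0,0,0],[0,0,0],[0,0,0],[0,0,0],[0,0,0],[0,0,0],[0,0,0]], "gripper": [1,1,1,1,1,1,1,1]}}

```text
time_s: 7.25
tool_pos: [0.564, 0.1667, 0.0338]
ee_rot: [[-0.254, 0.967, -0.001], [0.967, 0.254, -0.001], [-0.001, -0.001, -1.0]]
ft_force: [-0.7, 1.6, -0.8]
width: -0.0
grasp_force: 0.5
```

Call:
{"op": "send_rows", "data": {"xyz": [[-2,0,0],[-2,0,0],[-2,0,0],[-2,0,0],[0,0,0]], "twist": [[0,0,0],[0,0,0],[0,0,0],[0,0,0],[0,0,0]], "gripper": [1,1,1,1,1]}}

```text
time_s: 7.75
tool_pos: [0.5655, 0.1605, 0.0337]
ee_rot: [[-0.255, 0.967, -0.001], [0.967, 0.255, 0.0], [0.001, -0.001, -1.0]]
ft_force: [-0.5, 4.8, -1.3]
width: -0.0002
grasp_force: 2.4
```

Call:
{"op": "send_rows", "data": {"xyz": [[-1,0,0],[-1,0,0],[-1,0,0],[0,0,0]], "twist": [[0,0,0],[0,0,0],[0,0,0],[0,0,0]], "gripper": [1,1,1,1]}}

```text
time_s: 8.15
tool_pos: [0.5656, 0.1603, 0.0338]
ee_rot: [[-0.258, 0.966, -0.001], [0.966, 0.258, 0.004], [0.004, -0.0, -1.0]]
ft_force: [-3.4, 11.8, -2.2]
width: -0.0003
grasp_force: 6.2
```

Call:
{"op": "send_rows", "data": {"xyz": [[3,0,0],[2,0,0],[0,0,-10],[0,0,-30],[0,0,-40],[0,0,-40],[35,0,-20],[40,0,0]], "twist": [[0,0,0],[0,0,0],[0,0,0],[0,0,0],[0,0,0],[0,0,0],[0,0,0],[0,0,0]], "gripper": [1,1,1,1,1,1,1,1]}}

```text
time_s: 8.95
tool_pos: [0.5485, 0.2333, 0.178]
ee_rot: [[-0.25, 0.968, 0.005], [0.968, 0.25, 0.0], [-0.001, 0.005, -1.0]]
ft_force: [0.2, 0.8, -0.4]
width: 0.0003
grasp_force: 0.0
```

Call:
{"op": "send_rows", "data": {"xyz": [[40,0,0],[40,0,0],[40,0,0],[40,0,0],[40,0,0],[20,0,0],[0,0,0],[0,0,0]], "twist": [[0,0,0],[0,0,0],[0,0,0],[0,0,0],[0,0,0],[0,0,0],[0,0,0],[0,0,0]], "gripper": [0,0,0,0,0,0,0,0]}}

```text
time_s: 9.75
tool_pos: [0.4907, 0.4461, 0.174]
ee_rot: [[-0.255, 0.967, 0.0], [0.967, 0.255, -0.002], [-0.002, -0.0, -1.0]]
ft_force: [0.2, -0.6, 0.4]
width: 0.0428
grasp_force: 0.0
```

```bash
python3 - <<'E'
from plan import *
state()
for n in('scene','top'): grab(n,n+'2')
a=cv2.resize(cv2.imread('pics/scene2.png')[210:340,270:460],(760,520),interpolation=cv2.INTER_CUBIC)
b=cv2.resize(cv2.imread('pics/top2.png')[150:280,290:480],(760,520),interpolation=cv2.INTER_CUBIC)
cv2.imwrite('pics/s2c.png',a);cv2.imwrite('pics/t2c.png',b)
E
```

```text
t 9.75 board xy [ -0.2 182.7] z 174.0 F [ 0.2 -0.6  0.4] w 0.0428
twist left [-0.     0.002 -0.   ]
```

View pics/s2c.png

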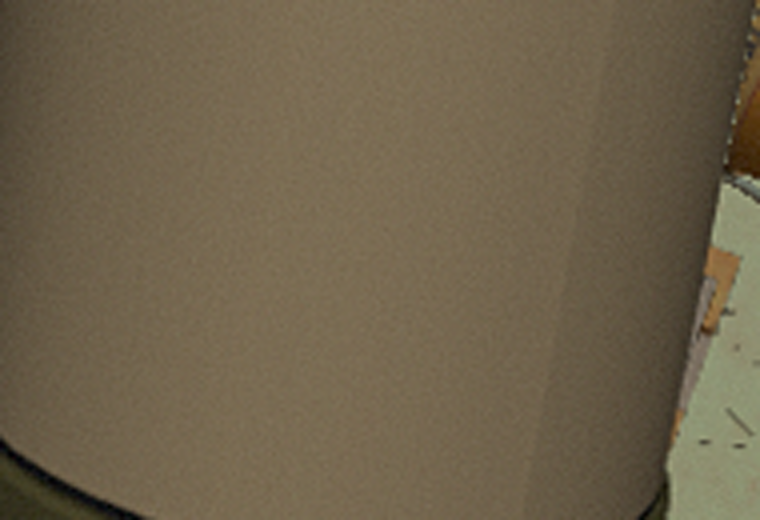

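View pics/t2c.png

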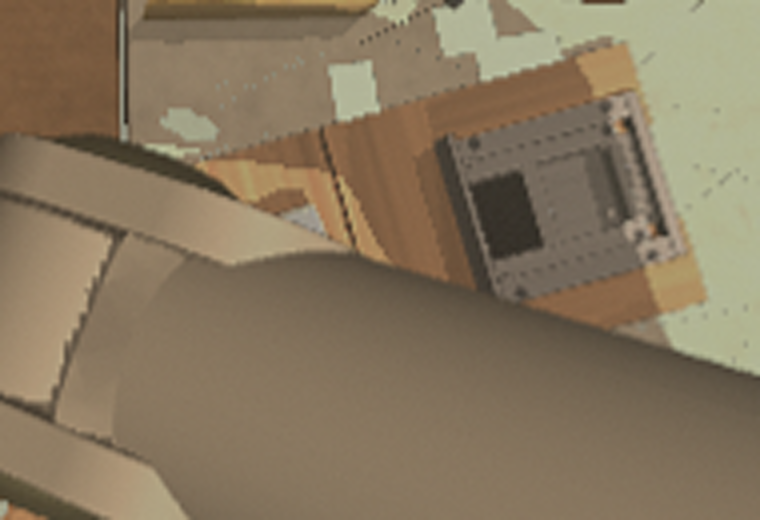

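Top crop: the stop is at its rear end and the black pad shows in the front window at about (508,215). I'll check the pad's height and the stop's face, then work out the push.

```bash
python3 - <<'E'
from plan import *
d=np.load('pics/top2.npy')
P=w('top',d,[(u,v) for u in range(414,421) for v in range(200,208)]);print('pad z',np.median(P[:,2]))
P=w('top',d,[(u,v) for u in range(428,431) for v in range(194,197)]);print('foot z',np.median(P[:,2]))
f=w('top',d,[(290+437/4,150+142/4)],.064)[0]
c,s=np.cos(BT),np.sin(BT);dp=(f[:2]-T0)*1000;print('plate top front',c*dp[0]+s*dp[1],-s*dp[0]+c*dp[1])
E
```

```text
pad z 0.03449947890874361
foot z 0.01906890667344907
plate top front 46.93142961918982 -32.21601669745439
```

Call:
{"op": "send_rows", "data": {"xyz": [[-32,-6,0],[0,0,40],[0,0,40],[0,0,30],[0,0,15],[0,0,7],[0,0,0]], "twist": [[0,0,0],[0,0,0],[0,0,0],[0,0,0],[0,0,0],[0,0,0],[0,0,0]], "gripper": [0,0,0,0,0,0,0]}}

```text
time_s: 10.55
tool_pos: [0.493, 0.4145, 0.0419]
ee_rot: [[-0.255, 0.967, -0.0], [0.967, 0.255, -0.001], [-0.0, -0.0, -1.0]]
ft_force: [-1.1, -1.3, 0.4]
width: 0.0428
grasp_force: 0.0
```

Call:
{"op": "send_rows", "data": {"xyz": [[-5,0,0],[-5,0,0],[-4,0,0],[-4,0,0],[-4,0,0],[-4,0,0],[-4,0,0],[0,0,0]], "twist": [[0,0,0],[0,0,0],[0,0,0],[0,0,0],[0,0,0],[0,0,0],[0,0,0],[0,0,0]], "gripper": [0,0,0,0,0,0,0,0]}}

```text
time_s: 11.35
tool_pos: [0.5004, 0.3853, 0.0419]
ee_rot: [[-0.255, 0.967, -0.0], [0.967, 0.255, -0.001], [-0.001, -0.0, -1.0]]
ft_force: [0.1, 0.7, 1.2]
width: 0.0425
grasp_force: 0.2
```

```bash
python3 -c "
from plan import *
state()"
```

```text
t 11.35 board xy [ -6.3 121.4] z 41.9 F [0.1 0.7 1.2] w 0.0425
twist left [-0.     0.001 -0.001]
```

Call:
{"op": "send_rows", "data": {"xyz": [[-4,0,0],[-4,0,0],[-4,0,0],[-4,0,0],[-4,0,0],[-4,0,0],[-4,0,0],[-4,0,0]], "twist": [[0,0,0],[0,0,0],[0,0,0],[0,0,0],[0,0,0],[0,0,0],[0,0,0],[0,0,0]], "gripper": [0,0,0,0,0,0,0,0]}}

```text
time_s: 12.15
tool_pos: [0.5085, 0.3545, 0.0419]
ee_rot: [[-0.255, 0.967, -0.0], [0.967, 0.255, -0.0], [-0.0, -0.0, -1.0]]
ft_force: [-0.4, 1.8, 0.2]
width: 0.0428
grasp_force: 0.9
```

Call:
{"op": "send_rows", "data": {"xyz": [[-4,0,0],[-4,0,0],[-3,0,0],[-3,0,0],[-2,0,0],[-2,0,0],[-1,0,0],[0,0,0]], "twist": [[0,0,0],[0,0,0],[0,0,0],[0,0,0],[0,0,0],[0,0,0],[0,0,0],[0,0,0]], "gripper": [0,0,0,0,0,0,0,0]}}

```text
time_s: 12.95
tool_pos: [0.5133, 0.3363, 0.0419]
ee_rot: [[-0.255, 0.967, -0.0], [0.967, 0.255, -0.0], [-0.0, -0.0, -1.0]]
ft_force: [-0.0, -0.4, 0.2]
width: 0.0429
grasp_force: 0.0
```

```bash
python3 -c "
from plan import *
state()"
```

```text
t 12.95 board xy [-6.3 70.8] z 41.9 F [-0.  -0.4  0.2] w 0.0429
twist left [-0.  0. -0.]
```

Now 1 mm rows until the force rises against the stop.

Call:
{"op": "send_rows", "data": {"xyz": [[-2,0,0],[-1,0,0],[-1,0,0],[-1,0,0],[-1,0,0],[0,0,0]], "twist": [[0,0,0],[0,0,0],[0,0,0],[0,0,0],[0,0,0],[0,0,0]], "gripper": [0,0,0,0,0,0]}}

```text
time_s: 13.55
tool_pos: [0.5149, 0.3306, 0.0419]
ee_rot: [[-0.255, 0.967, -0.0], [0.967, 0.255, -0.0], [-0.0, -0.0, -1.0]]
ft_force: [0.1, 0.4, -0.3]
width: 0.043
grasp_force: 0.2
```

Call:
{"op": "send_rows", "data": {"xyz": [[-1,0,0],[-1,0,0],[0,0,0]], "twist": [[0,0,0],[0,0,0],[0,0,0]], "gripper": [0,0,0]}}

```text
time_s: 13.85
tool_pos: [0.5154, 0.3288, 0.0419]
ee_rot: [[-0.255, 0.967, -0.0], [0.967, 0.255, -0.0], [-0.0, -0.0, -1.0]]
ft_force: [-0.4, 1.2, -1.2]
width: 0.0425
grasp_force: 0.2
```

Call:
{"op": "send_rows", "data": {"xyz": [[-1,0,0],[-1,0,0],[0,0,0]], "twist": [[0,0,0],[0,0,0],[0,0,0]], "gripper": [0,0,0]}}

```text
time_s: 14.15
tool_pos: [0.5158, 0.3273, 0.042]
ee_rot: [[-0.255, 0.967, 0.0], [0.967, 0.255, 0.001], [0.001, 0.0, -1.0]]
ft_force: [-1.0, 2.3, -0.8]
width: 0.0425
grasp_force: 1.1
```

Call:
{"op": "send_rows", "data": {"xyz": [[-1,0,0],[0,0,0],[0,0,0]], "twist": [[0,0,0],[0,0,0],[0,0,0]], "gripper": [0,0,0]}}

```text
time_s: 14.45
tool_pos: [0.5159, 0.3273, 0.0421]
ee_rot: [[-0.256, 0.967, 0.0], [0.967, 0.256, 0.002], [0.002, 0.001, -1.0]]
ft_force: [-0.7, 5.3, -1.6]
width: 0.0428
grasp_force: 2.5
```

Call:
{"op": "send_rows", "data": {"xyz": [[-1,0,0],[0,0,0],[0,0,0]], "twist": [[0,0,0],[0,0,0],[0,0,0]], "gripper": [0,0,0]}}

```text
time_s: 14.75
tool_pos: [0.5159, 0.3273, 0.0422]
ee_rot: [[-0.256, 0.967, 0.0], [0.967, 0.256, 0.003], [0.003, 0.001, -1.0]]
ft_force: [-2.4, 6.5, -2.4]
width: 0.0428
grasp_force: 3.6
```

Call:
{"op": "send_rows", "data": {"xyz": [[2,0,0],[4,0,0],[10,0,0],[15,0,0],[15,0,0],[0,0,-40],[0,0,-45],[0,0,-45]], "twist": [[0,0,0],[0,0,0],[0,0,0],[0,0,0],[0,0,0],[0,0,0],[0,0,0],[0,0,0]], "gripper": [0,0,0,0,0,0,0,0]}}

```text
time_s: 15.55
tool_pos: [0.5034, 0.3711, 0.1731]
ee_rot: [[-0.257, 0.966, -0.002], [0.966, 0.257, -0.0], [0.0, -0.001, -1.0]]
ft_force: [1.3, -0.0, -0.7]
width: 0.0432
grasp_force: 0.0
```

Call:
{"op": "send_rows", "data": {"xyz": [[40,0,-20],[40,0,-20],[40,0,-20],[40,0,-20],[40,0,-20],[40,0,0],[0,0,0],[0,0,0]], "twist": [[0,0,0],[0,0,0],[0,0,0],[0,0,0],[0,0,0],[0,0,0],[0,0,0],[0,0,0]], "gripper": [0,0,0,0,0,0,0,0]}}

```text
time_s: 16.35
tool_pos: [0.4412, 0.6035, 0.2715]
ee_rot: [[-0.258, 0.966, -0.001], [0.966, 0.258, -0.0], [0.0, -0.001, -1.0]]
ft_force: [-0.0, 0.1, -0.3]
width: 0.0425
grasp_force: 0.0
```

```bash
python3 - <<'E'
from plan import *
state()
grab('top','top3')
cv2.imwrite('pics/t3c.png',cv2.resize(cv2.imread('pics/top3.png')[150:280,290:480],(760,520),interpolation=cv2.INTER_CUBIC))
E
```

```text
t 16.35 board xy [ -7.9 347.5] z 271.5 F [-0.   0.1 -0.3] w 0.0425
twist left [-0.001 -0.     0.003]
```

View pics/t3c.png

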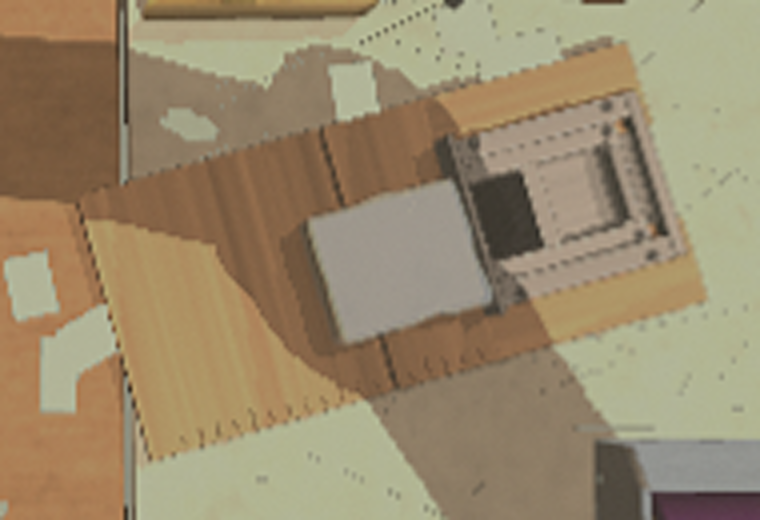

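The cheese end, (455,180)–(493,303), lies along the stop plate, and the pad is up in the front window. A numeric check of centring, then I hand in.

```bash
python3 - <<'E'
from plan import *
d=np.load('pics/top3.npy')
px=lambda P:[(u/4+290-.4,v/4+150-.4) for u,v in P]
q=w('top',d,px([(307,218),(455,180),(493,303),(345,345)]),.067)
c,s=np.cos(BT),np.sin(BT);A=np.array([[c,s],[-s,c]])
print(np.round((A@((q[:,:2]-T0).T*1000)).T,1),(A@(q.mean(0)[:2]-T0)*1000), fit([(37,43),(37,-43),(-37,-43),(-37,43)],q*1000)[0]-BT)
f=w('top',d,px([(437,140),(489,308)]),.064);print((A@((f[:,:2]-T0).T*1000)).T)
print('pad z',np.median(w('top',d,[(u,v) for u in range(414,421) for v in range(200,206)])[:,2]))
E
```

```text
[[ 27.4  47.2]
 [ 25.8 -34.4]
 [-41.9 -35. ]
 [-42.1  46.7]] [-7.71346227  6.12078833] -0.0012920057124153894
[[ 49.01277317 -31.94336221]
 [-44.02747772 -32.8911805 ]]
pad z 0.034636457050694514
```

```bash
python3 -c "
from bench import bot
print(bot.finish_job())"
```

```text
the job is handed in; nothing more can be done
None
```

I handed the job in at about 16 s with everything in place. The stop is at its rear end, and the catch is up in the front window. The cheese lies square against the stop, about 8 mm off centre, and the robot is touching nothing; the verdict was not shown.

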